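# Refit the hob knob and hold it pressed

## Task

One knob of the tabletop gas hob has come off and lies on the table. Pick it up, turn it so that the flat in its socket matches the flat of the bare D-shaft, push it fully home on that shaft, and keep pressing the knob fully in, as one does to light a burner: finish while still holding it and pressing it down. Leave the other, fitted knob alone, and do not knock over or shift the spice jar.

Things in the scene. Friction and masses are not known exactly. Their poses are not given: they have to be found in the camera images.
- knob: loose grey cooker knob standing on its skirt on the table, 35 to 70 g. Origin: centre of its underside, z up. Round skirt 48 mm across; roof 20 mm up; on it a finger bar with flat sides, 14 mm wide (y), 44 long (x), 20 to 38 mm above the underside. A pointer nose 6 mm wide at the bar's +x end reaches 37 mm from the axis and tells which way round it is
- knob_socket (a point): centre of the ceiling of the D-shaped socket in the knob's underside, 16 mm above the underside, on its axis; axes as the knob. Socket: 16 mm deep, diameter 15.6 mm, flat on the +x side (under the pointer) 2.3 mm from the axis; 0.8 mm clearance all round on the shaft, so the x axes must agree within about 7 degrees. Fully home it meets the shaft's tip
- shaft_tip (a point): centre of the tip of the bare upright steel D-shaft at the front of the hob; z up, sinks with the shaft. Diameter 14 mm, flat on the +x side 1.5 mm from the axis, tip tapered over the last 4 mm; stands 30 mm out of the hob's top. It does not turn, only sinks straight down on a spring
- valve: black round base plate of the bare shaft, fixed, 72 mm across, 3 mm thick; origin at the hob's top on the shaft's axis. A raised rib (20 x 5 mm, 5 mm high) at its edge reaches 54 mm from the axis and points along +x, the way the flat faces and the knob's pointer must point. The hob is a two-burner tabletop one, 450 x 290 mm, top 55 mm above the table
- shaft (a joint): how far the bare shaft is pressed in, m: 0 up, 0.006 fully in at a hard stop; the spring pushes back with 3 N at 0 and 9 N at 0.006. Fully in, the seated knob's underside is 5 mm above the base plate
- fitted_knob: the other control: the same knob, already fitted on the hob beside the bare shaft (130 mm to its left or right), pointer along +x; fixed. Origin at the hob's top on its axis; its knob reaches 52 mm above that
- spice_jar: a standing round spice jar with a black cap, 41 mm across and 105 mm high; origin at the centre of its underside; loose
- knob_pointer (a point): tip of the knob's pointer nose: 37 mm from the axis along the knob's +x, 28 mm above the underside; axes as the knob
Things that resemble listed ones, but are neither listed nor needed, are in the scene too. What is shaped like the knob but green or pink is not meant.

How it is judged:
On the way, in this order (a step that is already met when the one before it is completed fails the run):
1. the knob is picked up: its underside more than 40 mm above the table (height (world z) of knob above 0.04 m), for 0.1 s.
2. the knob is fully home on the D-shaft: socket ceiling within 3 mm of the shaft's tip, on its axis within 2.5 mm, level, pointer the way the shaft's flat faces (z of knob_socket in the frame of shaft_tip below 0.003 m and horizontal distance between knob_socket and shaft_tip below 0.0025 m and angle between knob's own z axis and vertical below 0.12 rad and x of knob_pointer in the frame of shaft_tip above 0.03 m), for 0.2 s.
At the end, for the whole second after the job is handed in: Knob on the bare shaft: socket ceiling within 3 mm of the tip, on axis within 2.5 mm, level within 0.12 rad, pointer along the shaft's +x within 0.3 rad; shaft in by over 4.5 of 6 mm with over 4 N from the knob; fingers still on the knob (over 3 N), all through the last second (all of step 2 and angle between the x axis of knob and the x axis of shaft_tip, either way round below 0.3 rad and value of joint shaft above 0.0045 m and contact force between knob and shaft above 4 N and contact force between the fingers and knob above 3 N); the arm keeps its last pose, push and grip.
It fails at once if the fitted knob is pushed by the robot (more than 3 N) (contact force between any of the arm, the fingers and fitted_knob above 3 N).
It fails at once if the spice jar is shifted by more than 30 mm or tipped (distance of spice_jar from where it was at the start of the episode above 0.03 m or angle between spice_jar's own z axis and vertical above 0.5 rad).
It also fails if it takes over 38 s, if anything falls off the work surface, if the arm or the gripper's body presses on something with over 40 N, if the wrist force passes 120 N, or if a joint passes its speed limit or range.

## Robot

A 6-joint arm with a two-finger parallel gripper is mounted at the origin on a cart in front of the work surface, level with it; the furniture and walls round the work are solid. World frame = base frame: x ahead of the robot, y to its left, z up, the work surface at z = 0. Lengths are in m, angles in rad, forces in N, time in s.
With the tool pointing down it reaches from about 0.25 to 0.85 m from the base axis. Payload 12.5 kg.
Tool frame: the origin (TCP) lies at the very end of the fingers, on their centre line; the grasp point (between the pads) lies 19 mm behind it; z points along the fingers, y is the line along which they close (so a half turn about z gives the same grasp; the last joint's range is limited). The gripper opens to 93 mm and grips with 3 to 60 N. Pads are 15 mm wide; open, the fingers measure 128 mm over their backs; the gripper's body (75 mm by 188 mm) begins 65 mm behind the grasp point.
Start: joints at [-1.32, 0.351, 1.652, -0, 1.139, -0.085], TCP at [0.181, -0.519, 0.219] pointing down, gripper open.
Joint ranges: [-2.75, 2.75], [-0.79, 2.1], [0.01, 2.65], [-1.57, 4.71], [0.07, 3.14], [-2.87, 2.87]. Speed limits (rad/s): [2.22, 2.22, 2.79, 3.14, 3.14, 3.14].

## Interface

Orientations are given as a unit quaternion [w, x, y, z].
In Python, from plant import * gives the robot as it stands.
- The arm moves only by the tool drive_tool, never from a script. Its argument "moves" is a list of rows, each a list of 4 numbers: the shift along the tool's x, y, z in cm, then the turn about the tool's z in degrees. A call has 1 to 20 rows; each row is the pose to reach, as a shift and turn from the pose commanded when the call began, along the tool's axes at that moment; what a row does not reach only later rows make up. A row lasts 1/10 s, in which the tool goes at most 50 mm and 8.59 degrees, less where a joint would pass 70% of its speed; a pose out of reach is approached as far as the arm can. A call with a gripper value outside its range is refused whole. "claw" is the gripper command: -1 is fully open, 1 is shut, values between are in proportion, set as the call begins (left out, the last holds). The fingers move at their own pace and stop on an object; the grip force is fixed at half the most. Time passes only in rows, so rows that repeat a pose let the fingers close. It gives the time, the measured TCP pose, the force, the opening and the grip force at its end, in the units of the state.
- read_state(): the state, without advancing time (a new reading comes with each control period).
- snapshot(name): name is "side" or "top" or "wrist"; returns the picture (480x640x3 uint8, blue, green, red); there is no depth.
- camera_info(name): a dict with "mtx" (3x3 intrinsics, pixels), "D" ([k1, k2, p1, p2, k3] as OpenCV has them; the pictures are not rectified), "camera_from_world" (4x4, takes a point from world to camera coordinates); the wrist camera has in their place "hand_eye" (4x4, takes a point from camera to tool coordinates, whose origin is the TCP and whose axes are the flange's). Camera axes: x right, y down, z forward; pixel columns grow to the right and rows downward; lengths in m; the calibration is good to about 2 mm. A picture is of the moment at which its call begins: read the wrist's pose just before it. camera_info takes no time and is no camera call.
- close_job(): hands the job in; it is judged then, once.
The state is a dict: "time": time; "q": joint angles; "dq": joint speeds; "joint_efforts": joint torques, N m; "position": TCP position; "orientation": TCP orientation; "ft_force": force on the tool from outside, world axes, zero at the start; "ft_torque": the same for the moment, N m; "finger_gap": finger opening in m; "grasp_force": force on a finger pad.
Only numpy, scipy, OpenCV 4.12 (cv2) and the standard library are available. Lean on these libraries where they do the work, as an engineer would, in place of code of your own. Each camera call takes 0.05 s, during which the arm holds its last target. There are 200 camera calls.

## Working session

There is one attempt and no reset: what is moved stays moved. The work goes in short steps, Python scripts to look and compute and a tool call to move; the robot and the scene stay as the last step left them, time stands still between calls to the robot, and variables do not carry over. Pictures are saved under pics/ and viewed, at most 10 in all, crops included, and the job is handed in when it is done.

Besides the shell and the picture viewer there is one more tool, called after ">>>" as name(argument=value, ...) on one line, values as JSON. drive_tool: Moves the arm, as the interface text tells. Its arguments: {"type":"object","properties":{"moves":{"type":"array"},"claw":{"type":"number"}},"required":["moves"]}

```bash
mkdir -p pics
python3 - <<'E'
from plant import *
import cv2,numpy as np
s=read_state();print(s['position'],s['orientation'],s['time'])
for n in("side","top","wrist"):
    cv2.imwrite(f"pics/{n}0.png",snapshot(n)); c=camera_info(n)
    print(n,{k:np.round(np.array(v),4).tolist() for k,v in c.items()})
E
```

```text
[ 0.18119676 -0.51890951  0.21807723] [-6.09028886e-04  9.85934071e-01  1.67133586e-01 -4.15861113e-05] 0.0
side {'mtx': [[453.0165, 0.0, 326.8504], [0.0, 453.0165, 236.233], [0.0, 0.0, 1.0]], 'D': [0.0251, 0.0, 0.0, 0.0, 0.0], 'camera_from_world': [[0.9993, 0.033, 0.0162, -0.5731], [0.0331, -0.6169, -0.7864, -0.0164], [-0.016, 0.7864, -0.6175, 1.1768], [0.0, 0.0, 0.0, 1.0]]}
top {'mtx': [[581.2559, 0.0, 313.9648], [0.0, 581.2559, 245.573], [0.0, 0.0, 1.0]], 'D': [0.015, 0.0, 0.0, 0.0, 0.0], 'camera_from_world': [[-0.0152, -0.9997, 0.0205, -0.1117], [-0.9965, 0.0135, -0.0829, 0.5814], [0.0826, -0.0217, -0.9963, 1.1651], [0.0, 0.0, 0.0, 1.0]]}
wrist {'mtx': [[422.2867, 0.0, 323.9738], [0.0, 422.2867, 239.0974], [0.0, 0.0, 1.0]], 'D': [0.0015, 0.0, 0.0, 0.0, 0.0], 'hand_eye': [[0.0002, -0.9645, -0.264, 0.0736], [1.0, -0.0, 0.0007, 0.0005], [-0.0007, -0.264, 0.9645, -0.1663], [0.0, 0.0, 0.0, 1.0]]}
```

View pics/top0.png

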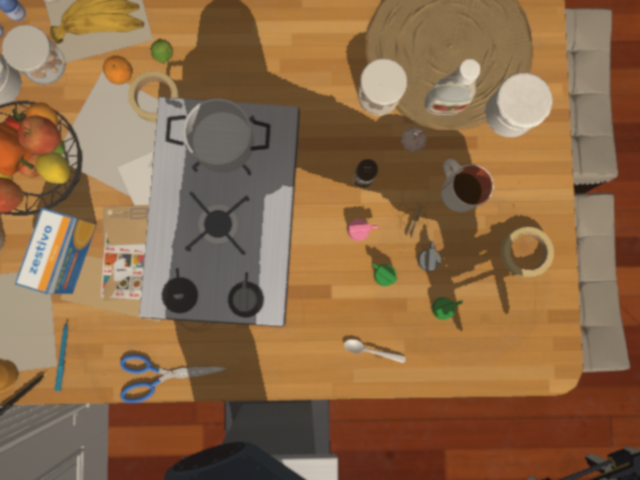

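View pics/side0.png

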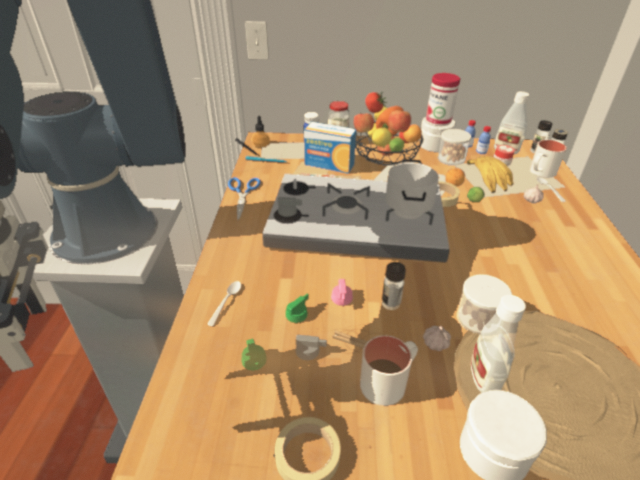

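The top view shows the grey knob near (429,258), the two hob controls at (180,295) and (246,299), and the spice jar at (366,170). The green and pink decoys are nearby. I'll zoom in on these.

```bash
cat > h.py <<'E'
from plant import *
import cv2,numpy as np
from scipy.spatial.transform import Rotation as R
def pose(s):
    q=s['orientation'];T=np.eye(4);T[:3,:3]=R.from_quat([q[1],q[2],q[3],q[0]]).as_matrix();T[:3,3]=s['position'];return T
def wfc(n,s=None):
    c=camera_info(n)
    return pose(s)@np.array(c['hand_eye']) if n=="wrist" else np.linalg.inv(np.array(c['camera_from_world']))
def onplane(n,px,z,s=None):
    c=camera_info(n);u=cv2.undistortPoints(np.array(px,float).reshape(-1,1,2),np.array(c['mtx']),np.array(c['D'])).reshape(-1,2)
    W=wfc(n,s);d=np.c_[u,np.ones(len(u))]@W[:3,:3].T;o=W[:3,3]
    return o+d*((z-o[2])/d[:,2])[:,None]
def proj(n,P,s=None):
    c=camera_info(n);M=np.linalg.inv(wfc(n,s))
    return cv2.projectPoints(np.array(P,float).reshape(-1,3),cv2.Rodrigues(M[:3,:3])[0],M[:3,3],np.array(c['mtx']),np.array(c['D']))[0].reshape(-1,2)
def cellip(m):
    cs,_=cv2.findContours(m,0,2);c=max(cs,key=cv2.contourArea);return cv2.fitEllipse(c),c
E
python3 - <<'E'
from h import *
t=cv2.imread('pics/top0.png');s=cv2.imread('pics/side0.png')
a=cv2.resize(t[260:335,135:285],(800,400),interpolation=2)
b=cv2.resize(t[225:290,375:455],(390,317),interpolation=2)[:200*2]
c=cv2.resize(s[165:235,260:340],(400,350),interpolation=2)[:200*2]
b=cv2.resize(t[230:290,390:470],(266,200),interpolation=2)
c=cv2.resize(s[170:230,260:340],(267,200),interpolation=2)
d=cv2.resize(s[315:375,270:350],(267,200),interpolation=2)
cv2.imwrite('pics/z.png',np.vstack([a,np.hstack([b,c,d])]))
for n,p,z in(("top",(429,258),.03),("top",(180,295),.09),("top",(246,299),.09),("top",(366,170),.1),("side",(288,213),.06),("side",(296,186),.06),("side",(307,345),.03)):print(n,p,onplane(n,[p],z).round(3))
E
```

```text
top (429, 258) [[ 0.551 -0.355  0.03 ]]
top (180, 295) [[0.483 0.139 0.09 ]]
top (246, 299) [[0.473 0.013 0.09 ]]
top (366, 170) [[ 0.719 -0.222  0.1  ]]
side (288, 213) [[0.474 0.018 0.06 ]]
side (296, 186) [[0.483 0.147 0.06 ]]
side (307, 345) [[ 0.548 -0.369  0.03 ]]
```

View pics/z.png

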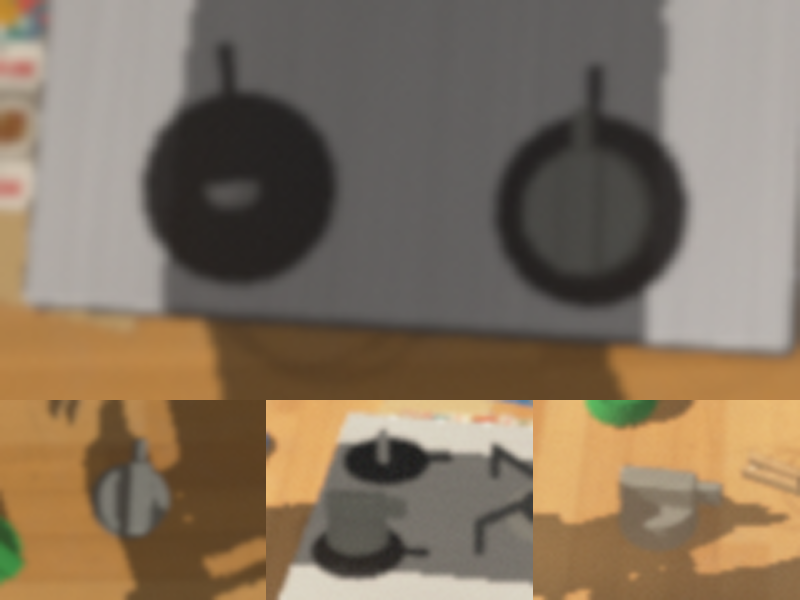

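The bare shaft is the left control: its plate is at top (180,295) and its rib end at about (177.4,268). The fitted knob is to its right. The loose grey knob's pointer faces up in the image, roughly world +x. I'll get coarse poses and go look with the wrist camera.

Run:
```python
from h import *
s=read_state();T=pose(s);print(T.round(3))
yaw=lambda a,b:np.degrees(np.arctan2(*(b-a)[:2][::-1]))
k=onplane("top",[(429.3,260)],.02)[0];p=onplane("top",[(432,242)],.028)[0]
v=onplane("top",[(180,295.2)],.058)[0];r=onplane("top",[(177.4,268)],.06)[0]
print(k,yaw(k,p),v,yaw(v,r))
# hover so the knob is seen in wrist image near the centre
C=np.array(camera_info("wrist")['hand_eye'])
tgt=np.array([k[0],k[1],.17]);print("move tool cm",(T[:3,:3].T@(tgt-T[:3,3])*100).round(1), "tool yaw",yaw(np.zeros(3),T[:3,0]))
```

```text
[[ 0.944  0.329 -0.     0.181]
 [ 0.329 -0.944  0.001 -0.519]
 [ 0.    -0.001 -1.     0.218]
 [ 0.     0.     0.     1.   ]]
[ 0.54714631 -0.35732754  0.02      ] -7.756200903965921 [0.48266641 0.14562638 0.058     ] 5.236360922689326
move tool cm [39.9 -3.2  4.8] tool yaw 19.237341520188448
```

>>> drive_tool(moves=[[5,-0.4,0,4],[10,-0.8,0,8],[15,-1.2,0,12],[20,-1.6,1,16],[25,-2,2,20],[30,-2.4,3,24],[35,-2.8,4,27],[38,-3,4.8,27],[39.9,-3.2,4.8,27],[39.9,-3.2,4.8,27],[39.9,-3.2,4.8,27],[39.9,-3.2,4.8,27]], claw=0)

```text
time: 1.35
position: [0.5463, -0.3586, 0.1712]
orientation: [0.0, 0.998, -0.068, 0.0]
ft_force: [-0.2, 0.0, 0.4]
finger_gap: 0.0464
grasp_force: 0.0
```

Run:
```python
from h import *
s=read_state();im=snapshot("wrist");np.save('s1.npy',pose(s));print(s['time'],pose(s).round(4).tolist(),s['finger_gap'])
cv2.imwrite('pics/w1.png',im);print(proj("wrist",[[.5471,-.3573,.02]],s))
```

```text
1.35 [[0.9907, -0.1363, 0.0001, 0.5463], [-0.1363, -0.9907, -0.0004, -0.3586], [0.0002, 0.0004, -1.0, 0.1712], [0.0, 0.0, 0.0, 1.0]] 0.046377615024222434
[[321.52557469 222.06718714]]
```

View pics/w1.png

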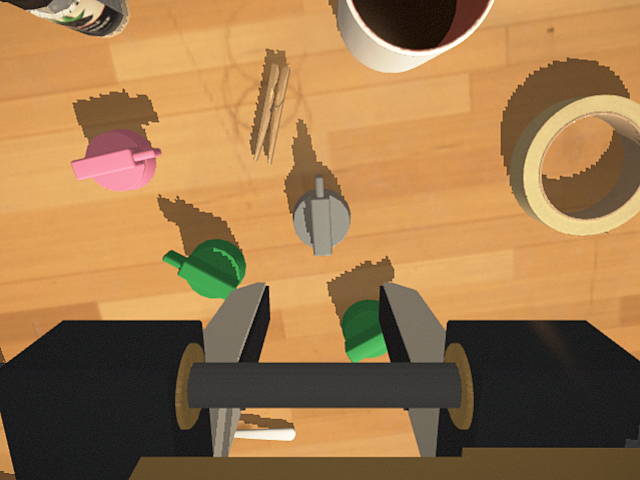

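The wrist view shows the grey knob at about (322,218), with its nose tip at (319,178) and the bar's back end at (323,254). Next I'll mask it for a finer pose.

Run:
```python
from h import *
s=read_state();im=cv2.imread('pics/w1.png');roi=im[165:265,285:360]
hsv=cv2.cvtColor(roi,cv2.COLOR_BGR2HSV);m=((hsv[...,1]<45)&(hsv[...,2]>60)).astype(np.uint8)*255
m=cv2.morphologyEx(m,cv2.MORPH_OPEN,np.ones((2,2)))
e,c=cellip(m);c=c.reshape(-1,2)+[285,165]
x,y,w,h=cv2.boundingRect(c);print("bbox",x,y,x+w,y+h)
for yy in(182,188,206,240,248,252):
    xs=np.where(m[yy-165])[0]+285;print(yy,xs.min(),xs.max())
tip=c[c[:,1]<=y+1].mean(0);back=c[c[:,1]>=y+h-2].mean(0)
row=lambda yy:(lambda xs:((xs.min()+xs.max())/2,yy))(np.where(m[yy-165])[0]+285.)
A=onplane("wrist",[tip,row(184)],.031,s);B=onplane("wrist",[back],.038,s)[0]
# skirt widest cols at roof z .02 (wall 0..20 seen from near above)
xs=c[:,0];L=c[xs<=x+0].mean(0);Rr=c[xs>=x+w-1].mean(0)
S=onplane("wrist",[L,Rr],.02,s);print("tip",tip,A,"back",back,B,"LR",L,Rr,S,S.mean(0),np.linalg.norm(S[1]-S[0]))
d=A[0]-B;print("yaw",np.degrees(np.arctan2(d[1],d[0])),"len(59)",np.linalg.norm(d[:2]),"axis",B[:2]+d[:2]/np.linalg.norm(d[:2])*.022)
cv2.imwrite('pics/m.png',np.hstack([cv2.resize(roi,(375,500),interpolation=0),cv2.cvtColor(cv2.resize(m,(375,500),interpolation=0),8)]))
```

```text
bbox 294 197 351 256
182 317 323
188 317 323
206 299 344
240 302 343
248 315 331
252 315 332
tip [331.5 197. ] [[ 0.56731141 -0.36752884  0.031     ]
 [ 0.57790182 -0.36050539  0.031     ]] back [323.25 254.5 ] [ 0.52660768 -0.35581454  0.038     ] LR [294.  218.5] [350. 219.] [[ 0.55283205 -0.33669811  0.02      ]
 [ 0.5465624  -0.3793316   0.02      ]] [ 0.54969723 -0.35801485  0.02      ] 0.04309202618961644
yaw -16.05551463088062 len(59) 0.0423558608108529 axis [ 0.54774955 -0.36189905]
```

View pics/m.png

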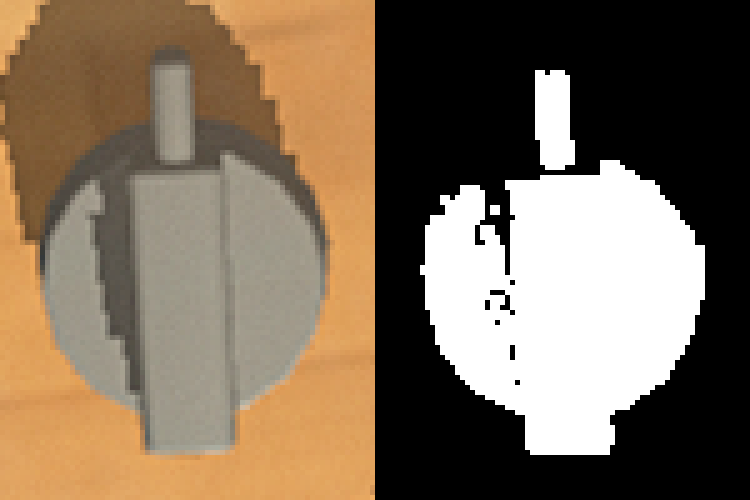

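Run:
```python
from h import *
s=read_state();T=pose(s)
P=onplane("wrist",[(311.6,200.2),(329.4,200.2),(331.8,254),(314.4,254)],.038,s)
f=P[:2].mean(0);b=P[2:].mean(0);n=onplane("wrist",[(319.4,177)],.031,s)[0]
c=(f+b)/2;print(P.round(4),"centre",c,np.linalg.norm(f-b),np.linalg.norm(P[0]-P[1]))
for d in(f-b,n-c):print("yaw",np.degrees(np.arctan2(d[1],d[0])),np.linalg.norm(d[:2]))
d=f-b;print("tool yaw",np.degrees(np.arctan2(T[1,0],T[0,0])))
for z in(.10,.021):
  t=np.array([c[0],c[1],z]);print("tool cm",T[:3,:3].T@(t-T[:3,3])*100)
```

```text
[[ 0.5682 -0.3531  0.038 ]
 [ 0.5664 -0.3658  0.038 ]
 [ 0.5261 -0.3622  0.038 ]
 [ 0.5279 -0.3494  0.038 ]] centre [ 0.54714427 -0.35759859  0.038     ] 0.04044054516677507 0.012769037995583807
yaw -5.224274574833509 0.04044054516677507
yaw -5.0715030123195 0.03597783126845403
tool yaw -7.845295914805036
tool cm [ 0.06373229 -0.11168679  7.12281095]
tool cm [ 0.06129059 -0.11468537 15.02281   ]
```

Descend, align and grip.

>>> drive_tool(moves=[[0.1,-0.1,4,-2.7],[0.1,-0.1,8,-2.7],[0.1,-0.1,11,-2.7],[0.1,-0.1,13,-2.7],[0.1,-0.1,14.2,-2.7],[0.1,-0.1,14.8,-2.7],[0.1,-0.1,14.8,-2.7],[0.1,-0.1,14.8,-2.7]])

```text
time: 2.2
position: [0.549, -0.3573, 0.0238]
orientation: [0.0, 0.999, -0.044, 0.001]
ft_force: [-0.0, -0.7, 1.1]
finger_gap: 0.0462
grasp_force: 0.0
```

>>> drive_tool(moves=[[0,0,0,0],[0,0,0,0],[0,0,0,0],[0,0,0,0],[0,0,0,0],[0,0,0,0],[0,0,0,0],[0,0,0,0]], claw=1)

```text
time: 3.0
position: [0.5486, -0.3567, 0.0227]
orientation: [0.0, 0.999, -0.044, 0.0]
ft_force: [-0.1, 0.6, 1.9]
finger_gap: 0.014
grasp_force: 30.0
```

>>> drive_tool(moves=[[0,0,-3,0],[0,0,-7,0],[0,0,-11,0],[0,0,-15,0],[0,0,-17,0],[-1.5,-4,-17,-2],[-3,-8,-17,-4],[-5,-12,-17,-6],[-6.5,-16,-17,-8],[-8,-20,-17,-10],[-9.5,-24,-17,-10],[-11,-28,-17,-10],[-12.5,-32,-17,-10],[-14,-36,-17,-10],[-15.5,-40,-17,-10],[-17,-44,-17,-10],[-18.7,-47,-17,-10],[-18.7,-48.1,-17,-10],[-18.7,-48.1,-17,-10],[-18.7,-48.1,-17,-10]])

```text
time: 5.0
position: [0.4051, 0.1383, 0.1926]
orientation: [0.0, 0.999, 0.043, 0.0]
ft_force: [-0.0, 0.2, -0.6]
finger_gap: 0.0137
grasp_force: 30.0
```

Run:
```python
from h import *
s=read_state();im=snapshot("wrist");print(s['time'],pose(s).round(4).tolist(),s['finger_gap'],s['grasp_force'],s['ft_force'])
cv2.imwrite('pics/w2.png',im);print(proj("wrist",[[.4827,.1456,.058],[.4827,.1456,.085]],s))
```

```text
5.0 [[0.9963, 0.0862, 0.0001, 0.4051], [0.0862, -0.9963, -0.0002, 0.1383], [0.0001, 0.0002, -1.0, 0.1926], [0.0, 0.0, 0.0, 1.0]] 0.013714522631534512 29.99935805797577 [-0.0075073   0.18553727 -0.58335751]
[[322.31489236 117.20234305]
 [322.17814241 116.57080763]]
```

View pics/w2.png

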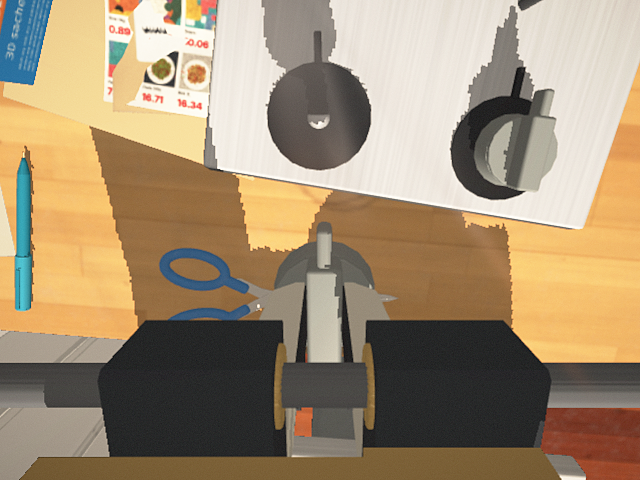

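The wrist view shows the bare shaft tip near (318,121), the plate centred near (319,115), and the rib pointing up at about (317.5,32). The knob is held with its nose up at (324,225). Next I'll measure precisely from a zoom.

Run:
```python
from h import *
s=read_state();im=cv2.imread('pics/w2.png')
g=cv2.cvtColor(im,cv2.COLOR_BGR2GRAY)
roi=im[25:175,260:380];a=cv2.resize(roi,(480,600),interpolation=2)
b=cv2.resize(im[215:295,295:355],(320,427),interpolation=2)
b=np.vstack([b,np.zeros((173,320,3),np.uint8)]);cv2.imwrite('pics/z2.png',np.hstack([a,b]))
m=(g[95:145,300:340]>150).astype(np.uint8)*255
n,l,st,ce=cv2.connectedComponentsWithStats(m);print(st[1:],ce[1:]+[300,95])
for yy in range(30,62,4):
    r=g[yy,300:335].astype(int);print(yy,r.tolist())
```

```text
[[ 10  22  19  12 122]] [[319.82786885 123.45901639]]
30 [140, 145, 145, 143, 143, 141, 145, 144, 142, 140, 140, 139, 139, 146, 133, 124, 131, 124, 126, 123, 127, 138, 142, 141, 142, 141, 140, 141, 140, 144, 145, 144, 143, 145, 136]
34 [143, 143, 145, 142, 140, 140, 143, 142, 144, 140, 140, 142, 146, 123, 83, 81, 83, 77, 80, 76, 62, 121, 147, 142, 136, 137, 136, 138, 138, 141, 142, 142, 139, 142, 140]
38 [141, 147, 142, 143, 143, 144, 143, 142, 142, 140, 143, 145, 148, 130, 95, 85, 86, 84, 83, 77, 66, 114, 147, 144, 138, 137, 140, 138, 139, 139, 138, 136, 140, 138, 139]
42 [146, 142, 143, 141, 144, 140, 144, 144, 139, 138, 142, 144, 148, 132, 94, 86, 90, 89, 87, 89, 71, 100, 134, 142, 138, 142, 137, 140, 138, 138, 139, 138, 138, 133, 125]
46 [147, 145, 143, 145, 145, 145, 139, 140, 140, 140, 144, 142, 147, 131, 99, 89, 92, 90, 87, 83, 77, 103, 137, 140, 141, 138, 139, 140, 140, 139, 137, 136, 134, 132, 121]
50 [143, 142, 145, 144, 144, 143, 140, 141, 140, 142, 145, 144, 147, 137, 103, 92, 92, 92, 90, 86, 79, 105, 134, 144, 137, 139, 138, 143, 139, 136, 132, 123, 206, 239, 235]
54 [142, 145, 140, 142, 143, 142, 139, 141, 141, 143, 144, 144, 149, 139, 111, 85, 91, 92, 91, 93, 79, 107, 136, 145, 138, 141, 143, 139, 139, 133, 127, 205, 237, 231, 233]
58 [140, 141, 141, 144, 141, 139, 141, 140, 142, 144, 140, 146, 148, 136, 107, 87, 93, 95, 95, 95, 87, 90, 130, 146, 143, 140, 140, 129, 209, 240, 234, 232, 230, 233, 232]
```

View pics/z2.png

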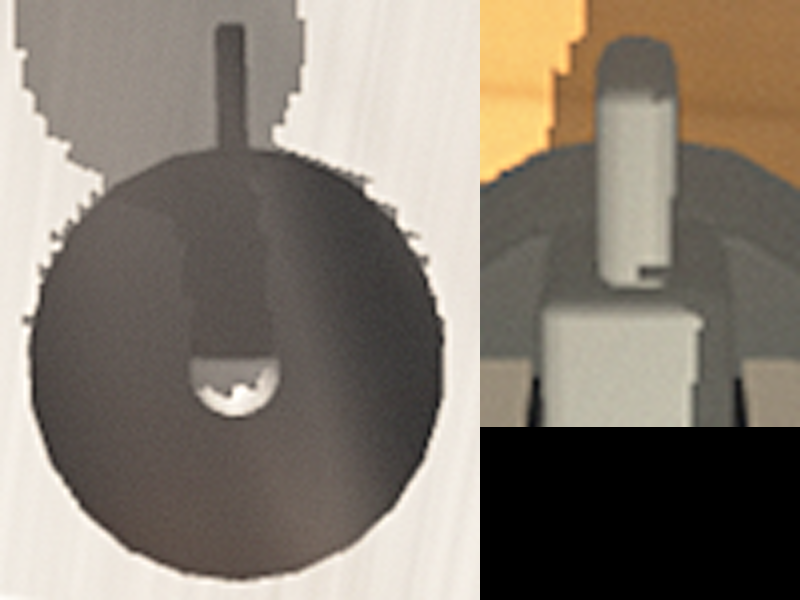

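Run:
```python
from h import *
s=read_state();T=pose(s);Ti=np.linalg.inv(T);z0=T[2,3]
tf=lambda P:(Ti@np.c_[P,np.ones(len(P))].T).T[:,:3]
F=tf(onplane("wrist",[(324.6,272.5)],z0+.0153,s));N=tf(onplane("wrist",[(324.2,221.8)],z0-.0227+.028,s))
print("bar front",F*1000,"-> axis x",F[0,0]*1000-21,"nose tip",N*1000,"->",N[0,0]*1000-37)
V=tf(onplane("wrist",[(318.8,115.6)],.058,s));S=tf(onplane("wrist",[(318.4,116.9)],.081,s));r=tf(onplane("wrist",[(317.3,31),(317.3,62)],.06,s))
print("plate",V*1000,"shaft",S*1000,"rib",r*1000)
for a in r:print("rib yaw in tool deg",np.degrees(np.arctan2(a[1]-V[0,1],a[0]-V[0,0])),np.linalg.norm((a-V[0])[:2]))
print("world",(T@np.r_[V[0],1])[:3],(T@np.r_[S[0],1])[:3])
```

```text
bar front [[ 19.29053299   0.75949733 -15.30056646]] -> axis x -1.7094670069289606 nose tip [[36.69055706  0.61185945 -5.30127412]] -> -0.3094429350887964
plate [[ 78.97883086  -2.96658351 134.56908244]] shaft [[ 77.78939104  -2.96038759 111.56912925]] rib [[131.42455492  -3.75112602 132.56686806]
 [112.7969972   -3.82635508 132.56757065]]
rib yaw in tool deg -0.8570312023141793 0.052451591771692396
rib yaw in tool deg -1.4563377812315248 0.03382909371134611
world [0.48353656 0.14772077 0.058     ] [0.48235241 0.14761859 0.081     ]
```

>>> drive_tool(moves=[[2.5,-0.1,0,-1],[5,-0.2,0,-1],[7,-0.3,0,-1],[7.95,-0.35,0,-1],[7.95,-0.35,3,-1],[7.95,-0.35,5.5,-1],[7.95,-0.35,7.3,-1],[7.95,-0.35,7.9,-1],[7.95,-0.35,7.9,-1],[7.95,-0.35,7.9,-1],[7.95,-0.35,7.9,-1]])

```text
time: 6.15
position: [0.4841, 0.1492, 0.1146]
orientation: [-0.0, 0.999, 0.052, 0.001]
ft_force: [0.7, -0.2, -0.8]
finger_gap: 0.0135
grasp_force: 30.0
```

Run:
```python
from h import *
s=read_state();im=snapshot("wrist");print(s['time'],pose(s).round(4).tolist(),s['ft_force'])
a=snapshot("side");z=cv2.resize(a[150:240,250:340],(600,600),interpolation=2);cv2.imwrite('pics/s3.png',z)
p=proj("side",[[.483,.1474,.055],[.483,.1474,.085],[.483,.1474,.0913]]);print((p-[250,150])*600/90)
```

```text
6.15 [[0.9946, 0.1033, 0.0016, 0.4841], [0.1033, -0.9946, 0.0004, 0.1492], [0.0016, -0.0002, -1.0, 0.1146], [0.0, 0.0, 0.0, 1.0]] [ 0.67560021 -0.22382044 -0.81769369]
[[307.96399992 249.94482858]
 [306.05775194 187.17961594]
 [305.64949369 173.75526532]]
```

View pics/s3.png

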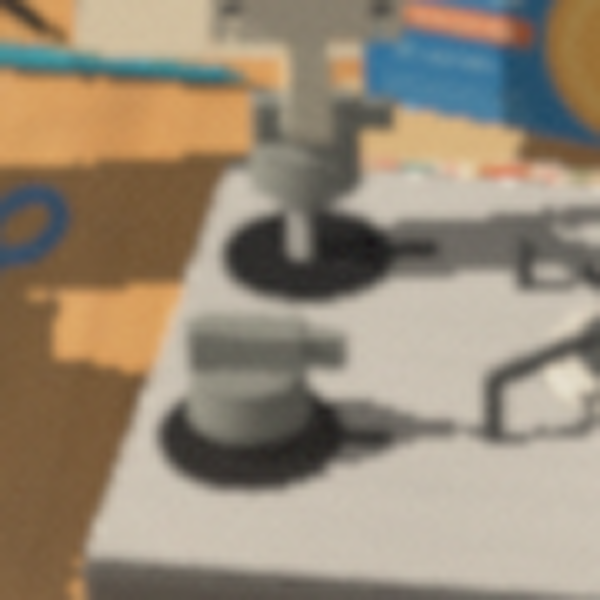

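The side view shows the knob at (306,170) directly above the shaft at (300,235), with both pointing right along the rib. Next is a careful descent.

>>> drive_tool(moves=[[0,0,0.4,0],[0,0,0.7,0],[0,0,0.9,0],[0,0,1.1,0],[0,0,1.2,0],[0,0,1.2,0]])

```text
time: 6.85
position: [0.4835, 0.1492, 0.1015]
orientation: [0.0, 0.999, 0.052, -0.0]
ft_force: [0.1, -0.3, -0.9]
finger_gap: 0.0137
grasp_force: 30.0
```

No contact force, although the underside is already about 6 mm below the tip, so it is going on. Continuing down.

>>> drive_tool(moves=[[0,0,0.3,0],[0,0,0.5,0],[0,0,0.7,0],[0,0,0.9,0],[0,0,1.0,0],[0,0,1.0,0],[0,0,1.0,0],[0,0,1.0,0]])

```text
time: 7.65
position: [0.4837, 0.1493, 0.0917]
orientation: [-0.0, 0.999, 0.052, 0.0]
ft_force: [0.6, -0.3, 0.1]
finger_gap: 0.0138
grasp_force: 30.0
```

Home height reached. Now press down by 6 mm or slightly more.

>>> drive_tool(moves=[[0,0,0.1,0],[0,0,0.2,0],[0,0,0.3,0],[0,0,0.4,0],[0,0,0.5,0],[0,0,0.6,0],[0,0,0.6,0],[0,0,0.6,0],[0,0,0.6,0]])

```text
time: 8.55
position: [0.4838, 0.1493, 0.0859]
orientation: [-0.0, 0.999, 0.052, 0.0]
ft_force: [-1.1, 0.4, 6.4]
finger_gap: 0.0136
grasp_force: 30.0
```

>>> drive_tool(moves=[[0,0,0.1,0],[0,0,0.15,0],[0,0,0.2,0],[0,0,0.2,0],[0,0,0.2,0],[0,0,0.2,0]])

```text
time: 9.15
position: [0.4839, 0.1493, 0.0844]
orientation: [-0.0, 0.999, 0.052, 0.0]
ft_force: [-3.3, -0.9, 12.8]
finger_gap: 0.0134
grasp_force: 30.0
```

>>> drive_tool(moves=[[0,0,0,0],[0,0,0,0],[0,0,0,0],[0,0,0,0],[0,0,0,0]])

```text
time: 9.65
position: [0.4839, 0.1493, 0.0844]
orientation: [-0.0, 0.999, 0.052, 0.0]
ft_force: [-1.6, -0.3, 13.2]
finger_gap: 0.0136
grasp_force: 30.0
```

Run:
```python
from h import *
s=read_state();print(s['time'],s['position'],s['ft_force'],s['grasp_force'])
a=snapshot("side");cv2.imwrite('pics/s4.png',cv2.resize(a[150:240,250:340],(600,600),interpolation=2))
```

```text
9.65 [0.48391321 0.14930028 0.08438142] [-1.64167825 -0.29542064 13.1657585 ] 30.002347826957703
```

View pics/s4.png

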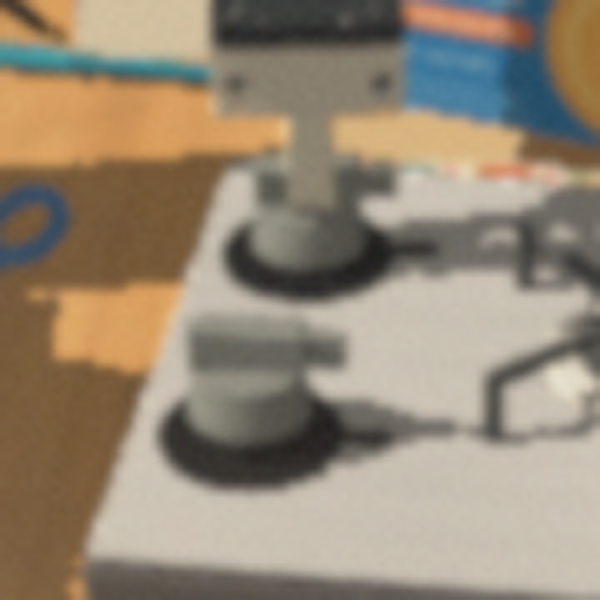

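The side view shows the knob at (308,235) seated level on the plate, its pointer along the rib. The push is steady at 13 N. Handing in.

```bash
python3 -c "
from plant import *
print(close_job())"
```

```text
the job is handed in; nothing more can be done
None
```

I handed in the job with the knob seated on the bare D-shaft, its pointer along the rib, still gripped at 30 N and pressed down with a steady 13 N; no verdict came back.

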